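# Clear the curing box and spring its lid

### The job

A printed rook has been left standing on the lid of the curing box. Lift it off and set it down upright in the shallow tray, without dropping it; only then press the wide bar key on the box's front deck so that the lid springs fully open on its own. Keep the robot off the lid throughout, and leave the rook standing in the tray and the lid open.

Things in the scene. Friction and masses are not known exactly. Their poses are not given: they have to be found in the camera images.
- lid: Lid of the white curing box: panel 130 mm deep, 168 wide, 8 thick, amber window in grey frame. Origin on its hinge: underside, middle of the far edge, 85 mm above the table. Shut: z up, x level to the back, panel at x -130..0 mm, y -84..84, upper face z = 8. Once unlatched a spring swings its front edge up and back to a stop 1.4 rad from shut, in about 0.8 s; it stays open.
- latch_top (a point): Centre of the top face of the latch key: grey bar 50 mm wide, 30 deep, 10 proud of the 85 mm high deck, 60 mm in front of the lid's front edge, 28 mm to its +y side. Press straight down: 2 N to start, lets go at about 3.5 mm, 5.5 N at its full 6 mm; springs back. The small round button and knob on the deck's -y side, about 85 mm away, are not it.
- rook: Blue printed chess rook, 76 mm high, about 60 g, standing on the lid at the start. Foot 42 mm across, waist 25, plain round head 36 across from 44 to 68 mm above its underside, battlements on top. Origin at the centre of its underside, z up. The smaller blue pawn (48 mm) and the angle bracket by the tray are not it.
- tray: Shallow plywood open tray, 150 x 150 mm, 22 mm high, walls and floor 4 mm thick, fixed to the table, empty. Origin at the centre of its underside, z up, x and y along its sides. A pawn stands about 110 mm from its centre on the -x side (towards the robot), a bracket about 125 mm away on the +x side.
Not all that is in view belongs to the job. Several things look just like the tray: the one meant starts nearest to the robot's base.

How it is judged (in metres and radians):
On the way, in this order (a step that is already met when the one before it is completed fails the run):
1. the rook stands upright in the tray, let go, while the lid is still shut (x of rook in the frame of tray between -0.06 and 0.06 m and y of rook in the frame of tray between -0.06 and 0.06 m and z of rook in the frame of tray below 0.01 m and angle between rook's own z axis and vertical below 0.15 rad and contact force between the fingers and rook below 0.1 N and linear speed of rook below 0.05 m/s and angle between lid's own z axis and vertical below 0.1 rad), for 0.2 s.
2. the lid has sprung open (angle between lid's own z axis and vertical above 1.2 rad), for 0.2 s.
At the end, for the whole second after the job is handed in: The rook stands upright (within 0.15 rad) and at rest inside the tray, on its floor (its centre within 60 mm of the tray's centre along each side), and the lid stands open by more than 1.2 rad, at rest (x of rook in the frame of tray between -0.06 and 0.06 m and y of rook in the frame of tray between -0.06 and 0.06 m and z of rook in the frame of tray below 0.01 m and angle between rook's own z axis and vertical below 0.15 rad and linear speed of rook below 0.05 m/s and angle between lid's own z axis and vertical above 1.2 rad and angular speed of lid below 0.3 rad/s); the robot touches nothing.
It fails at once if the robot touches the lid (more than 2 N) (contact force between any of the arm, the fingers and lid above 2 N).
It fails at once if the rook is dropped or flung: it moves faster than 0.7 m/s (a fall of about 25 mm) out of the fingers (linear speed of rook above 0.7 m/s and contact force between the fingers and rook below 0.1 N).
It also fails if it takes over 48 s, if anything falls off the work surface, if the arm or the gripper's body presses on something with over 40 N, if the wrist force passes 120 N, or if a joint passes its speed limit or range.

### The arm

A 6-joint arm with a two-finger parallel gripper is mounted at the origin on the work surface. World frame = base frame: x ahead of the robot, y to its left, z up, the work surface at z = 0. Lengths are in mm, angles in rad, forces in N, time in s.
With the tool pointing down it reaches from about 300 to 775 mm from the base axis. Payload 14.6 kg.
Tool frame: the origin (TCP) lies midway between the tips of the shut fingers; the grasp point (between the pads) lies 19 mm behind it (manip.hold_point_z is the distance from the TCP to the grasp point, in mm); z points along the fingers, y is the direction in which the jaws open and shut (so a half turn about z gives the same grasp; the last joint's range is limited). The gripper opens to 94 mm and grips with 3 to 60 N. Pads are 16 mm wide; open, the fingers measure 119 mm over their backs; the gripper's body (75 mm by 177 mm) begins 78 mm behind the grasp point.
Start: joints at [-1.305, 0.3, 1.521, -0, 1.321, -0.067], TCP at [179.673, -519.814, 175.946] pointing down, gripper open.
Joint ranges: [-3.03, 3.03], [-0.79, 2.21], [0.23, 2.52], [-1.04, 4.18], [0, 3.07], [-2.55, 2.55]. Speed limits (rad/s): [2.22, 2.22, 2.57, 3.14, 3.14, 3.14].

### API

Orientations are given as [roll, pitch, yaw] about the fixed x, y, z axes, in that order (R = Rz(yaw) Ry(pitch) Rx(roll)).
In Python, from cell import manip gives the robot as it stands.
- The arm moves only by the shell command python3 -m crank 'ROWS' [OPENING] [FORCE]. ROWS is JSON, a list of rows, each an object with "offset": the shift along the world's x, y, z in m, a list of three; "spin": the turn about the world's z in degrees. In form: [{"offset": [dx, dy, dz], "spin": spin}, ...]. A call has exactly 8 rows; each row is the pose to reach, as a shift and turn from the pose measured when the call began; what a row does not reach only later rows make up. A row lasts 1/12 s, in which the tool goes at most 41.7 mm and 7.16 degrees, less where a joint would pass 70% of its speed; a pose out of reach is approached as far as the arm can. A call with a gripper value outside its range is refused whole. OPENING is the opening, from 0 (shut) to 1 (fully open), set as the call begins (- or left out, the last holds). The fingers move at their own pace and stop on an object; FORCE is the grip in N (left out, the last holds). Time passes only in rows, so rows that repeat a pose let the fingers close, or fill a call up. It gives the time, the measured TCP pose, the force and the opening at its end, in the units of the state.
- manip.read_state(): the state, without advancing time (a new reading comes with each control period).
- manip.camera(name): name is "scene" or "top"; returns a dict with "pixels" (480x640x3 uint8, red, green, blue), "fx", "fy", "cx", "cy" (pixels), "k1" (the pictures are not rectified: a ray, as slopes to the right and down, at radius r is drawn at 1 + k1 r^2 times it, then the intrinsics apply), "extrinsics" (4x4, takes a point from world to camera coordinates). Camera axes: x right, y down, z forward; pixel columns grow to the right and rows downward; lengths in mm; the calibration is good to about 2 mm. A picture is of the moment at which its call begins. There is no depth.
- manip.sign_off(): hands the job in, once; it reports no verdict.
Trained networks look in a picture, given as the dict that the camera call returned (one of the last four; its "shot" number tells which), for a name from the list of things; names that differ only in an ending like _2 or _b are one class to them, and where a whole thing is asked for, a point or a joint stands for the part that bears it (a point fixed in the world has none). Each returns a list of dicts, best first, with "conf" (0 to 1); they miss things now and then, are a little off and sometimes report something else, mostly with a low value. They report only what shows in the picture. A call takes as long as a camera call. They do not tell look-alikes from the thing itself.
- manip.search_frame(picture, name): "location" ([x, y, z] in mm, in world coordinates, good to about 4 mm: the middle of the surface that is visible of it).
- manip.masks_of(picture, name): "mask" (480x640 bool, what is visible of it).
The state is a dict: "clock": time; "joints": joint angles; "qd": joint speeds; "effort": joint torques, N m; "eef_pos": TCP position; "eef_rot": TCP orientation; "wrist_force": force on the tool from outside, world axes, zero at the start; "moment": the same for the moment, N m; "finger_gap": finger opening in mm.
Only numpy, scipy, OpenCV 4.12 (cv2) and the standard library are available. Lean on these libraries where they do the work, as an engineer would, in place of code of your own. Each camera call takes 0.05 s, during which the arm holds its last target. There are 200 camera calls.

## Working session

There is one attempt and no reset: what is moved stays moved. The work goes in short steps, Python scripts to look and compute and a shell command to move; the robot and the scene stay as the last step left them, time stands still between calls to the robot, and variables do not carry over. Pictures are saved under pics/ and viewed, about 8 in all and at most 12, crops included, and the job is handed in when it is done.

```bash
ls; mkdir -p pics; cat > look.py <<'E'
from cell import manip
import cv2, numpy as np
def ray(c,u,v):
    xd,yd=(u-c["cx"])/c["fx"],(v-c["cy"])/c["fy"]
    x,y=xd,yd
    for _ in range(20):
        s=1+c["k1"]*(x*x+y*y); x,y=xd/s,yd/s
    E=np.array(c["extrinsics"]); R,t=E[:3,:3],E[:3,3]
    return -R.T@t, R.T@np.array([x,y,1.])
def atz(c,u,v,z):
    o,d=ray(c,u,v); return o+d*(z-o[2])/d[2]
def proj(c,p):
    E=np.array(c["extrinsics"]); q=E[:3,:3]@np.array(p,float)+E[:3,3]; x,y=q[:2]/q[2]
    s=1+c["k1"]*(x*x+y*y); return c["fx"]*x*s+c["cx"],c["fy"]*y*s+c["cy"]
def save(c,n): cv2.imwrite(f"pics/{n}.png",np.ascontiguousarray(c["pixels"][:,:,::-1]))
E
python3 - <<'E'
from look import *
np.set_printoptions(precision=1,suppress=True)
for cam in("scene","top"):
    c=manip.camera(cam); save(c,cam+"0"); print(cam,ray(c,320,240))
    for n in("lid","latch_top","rook","tray"):
        for d in manip.search_frame(c,n): print(n,np.array(d["location"]),round(d["conf"],2),np.array(proj(c,d["location"])))
        for d in manip.masks_of(c,n):
            m=d["mask"]; v,u=np.nonzero(m); print("  mask",round(d["conf"],2),m.sum(),u.min(),u.max(),v.min(),v.max(),cv2.minAreaRect(np.c_[u,v].astype(np.float32)))
E
```

```text
pics
scene (array([ 876.2, -422. , 1007.5]), array([-0.3,  0.4, -0.9]))
lid [ 573.6 -192.5   90.3] 0.82 [262.1 330. ]
  mask 0.89 5217 211 312 281 385 ((261.058349609375, 331.67657470703125), (68.5810546875, 90.96366119384766), 29.320478439331055)
  mask 0.43 3717 321 403 183 256 ((361.4310302734375, 218.1724090576172), (67.77879333496094, 59.422508239746094), 21.801406860351562)
latch_top [ 454.  -178.1   92.2] 0.81 [218.6 292.8]
  mask 0.72 352 205 228 281 304 ((216.6538543701172, 291.76922607421875), (15.254256248474121, 25.51620864868164), 33.6900634765625)
rook [ 605.7 -224.5  158. ] 0.65 [261.4 339.8]
rook [ 454.8 -180.8   93. ] 0.19 [218.  293.9]
rook [576.6 181.1  -3. ] 0.19 [361.6 221.4]
  mask 0.79 630 247 272 324 357 ((259.84027099609375, 340.2759704589844), (34.977699279785156, 22.09457015991211), 75.0685806274414)
tray [606.4 424.6   1. ] 0.87 [420.1 160. ]
  mask 0.79 2919 383 451 131 188 ((416.935302734375, 159.0411834716797), (60.6320686340332, 50.21940994262695), 12.528807640075684)
  mask 0.74 3683 321 403 183 255 ((362.03448486328125, 217.91378784179688), (68.33588
[... 306 characters left out ...]
5 -175.7   92.3] 0.61 [463.1 304. ]
  mask 0.94 460 449 477 296 314 ((462.9199523925781, 304.94000244140625), (16.54629898071289, 28.708538055419922), 81.8698959350586)
rook [ 592.1 -211.9  157.4] 0.9 [490.3 218.8]
  mask 0.88 724 470 507 207 235 ((489.24139404296875, 221.1034698486328), (22.2834415435791, 38.99602127075195), 68.19859313964844)
tray [596.5 418.    1.6] 0.63 [153.6 238.7]
tray [576.6 187.3   1.9] 0.59 [267.1 245.5]
  mask 0.95 5771 226 311 203 288 ((268.3080749511719, 245.5537872314453), (76.74146270751953, 77.2853775024414), 81.46923065185547)
  mask 0.65 5783 107 199 191 282 ((151.61508178710938, 236.69554138183594), (75.26692962646484, 79.4021224975586), 73.55961608886719)
```

```bash
python3 -c "
from cell import manip; print(manip.read_state(), manip.hold_point_z)"
```

```text
{'clock': 0.9, 'joints': array([-1.30459330e+00,  2.99902431e-01,  1.52102205e+00,  3.81498337e-05,
        1.32070014e+00, -6.65659031e-02]), 'qd': array([ 0.00060922,  0.0004713 , -0.0004064 ,  0.00101096,  0.0002434 ,
       -0.00134026]), 'effort': array([-1.54502672e-03, -5.31659389e+01, -3.52906930e+01,  7.08477781e-02,
        2.14469153e-02, -6.03697094e-05]), 'eef_pos': array([ 179.68408385, -519.80031531,  175.93491103]), 'eef_rot': array([-3.14156322e+00, -3.90068480e-05,  3.32759488e-01]), 'wrist_force': array([ 0.06543925, -0.02376294,  0.25316213]), 'moment': array([-0.0247077 ,  0.05825636, -0.0226813 ]), 'finger_gap': 93.84979370082463} 18.8
```

View pics/scene0.png

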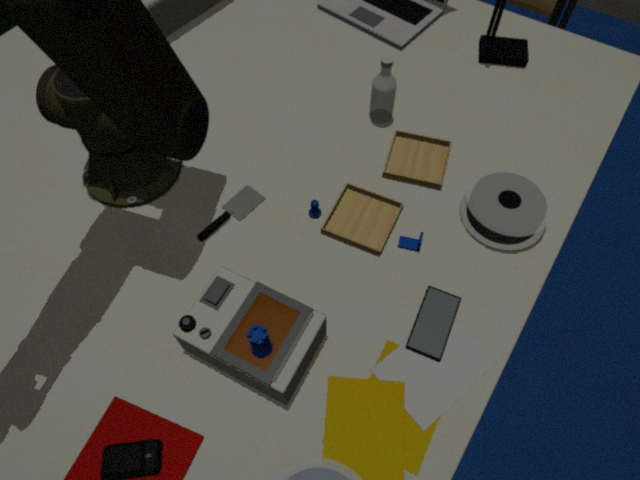

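View pics/top0.png

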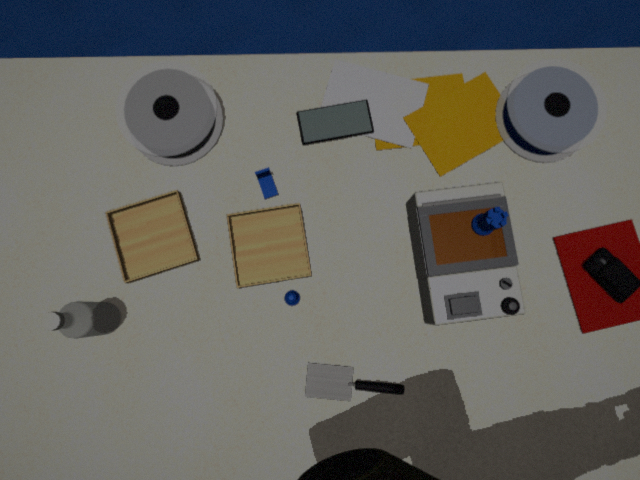

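The pictures show the box at lower left in the scene view, with the rook at (260,340) in scene and (490,220) in top. The key is at (217,292) and (463,305). The near tray is at (362,218) and (268,245). The networks agree with this. Next I'll refine the rook, tray and key positions using the known heights.

```bash
cat > fit.py <<'E'
from look import *
from scipy.optimize import minimize
a=np.linspace(0,2*np.pi,24)
def sil(c,x,y,z0):
    m=np.zeros((1920,2560),np.uint8)
    for r,l,h in((21,0,8),(12.5,0,50),(18,44,76)):
        P=np.array([proj(c,(x+r*np.cos(t),y+r*np.sin(t),z0+z)) for z in(l,h) for t in a])*4
        cv2.fillConvexPoly(m,cv2.convexHull(P.astype(np.int32)),1)
    return cv2.resize(m*255,(640,480),interpolation=cv2.INTER_AREA)/255.
def blue(c,u0,u1,v0,v1):
    h=cv2.cvtColor(c["pixels"],cv2.COLOR_RGB2HSV); m=cv2.inRange(h,(100,130,25),(130,255,255))/255.
    k=np.zeros_like(m); k[v0:v1,u0:u1]=1; return m*k
def fit(cs,ms,x0,z0):
    f=lambda p:sum(np.abs(sil(c,*p,z0)-m).sum()/m.sum() for c,m in zip(cs,ms))
    r=minimize(f,x0,method="Nelder-Mead",options=dict(initial_simplex=np.array(x0)+np.array([[0,0],[12,0],[0,12]]),xatol=.3)); return r.x,r.fun
E
python3 - <<'E'
from fit import *
np.set_printoptions(precision=1,suppress=True)
s,t=manip.camera("scene"),manip.camera("top")
bs,bt=blue(s,240,280,318,365),blue(t,462,515,200,242); print(bs.sum(),bt.sum())
print("both",fit([s,t],[bs,bt],[592,-215],93)); print("s",fit([s],[bs],[592,-215],93)); print("t",fit([t],[bt],[592,-215],93))
for n,z in(("tray",22),("latch_top",95)):
    for c in(s,t):
        for d in manip.masks_of(c,n):
            k=max(cv2.findContours(d["mask"].astype(np.uint8),0,1)[0],key=cv2.contourArea)[:,0]
            P=np.array([atz(c,*p,z)[:2] for p in k],np.float32); print(n,round(d["conf"],2),cv2.minAreaRect(P))
E
python3 - <<'E'
import cv2
a=cv2.imread("pics/top0.png")[180:340,400:540]; b=cv2.imread("pics/scene0.png")[260:400,170:340]
a=cv2.resize(a,(400,457),interpolation=2); b=cv2.resize(b,(400,329),interpolation=2); b=cv2.copyMakeBorder(b,0,128,0,0,0)
cv2.imwrite("pics/crop.png",cv2.convertScaleAbs(cv2.hconcat([a,b]),alpha=1.6))
E
```

```text
563.0 628.0
both (array([ 592.8, -220.5]), np.float64(0.4471698276441507))
s (array([ 594.1, -220.1]), np.float64(0.2203949430571518))
t (array([ 592.3, -221.4]), np.float64(0.21609216935181713))
tray 0.94 ((580.2763671875, 175.9027099609375), (152.3758544921875, 159.94140625), 8.414941787719727)
tray 0.97 ((599.0523071289062, 413.69903564453125), (153.7894744873047, 154.09176635742188), 17.07831382751465)
tray 0.96 ((574.68798828125, 182.6818084716797), (152.4730987548828, 150.37747192382812), 7.668709754943848)
latch_top 0.6 ((450.5562438964844, -178.60873413085938), (32.36947250366211, 50.49840545654297), 5.561378002166748)
latch_top 0.82 ((446.8365783691406, -174.890869140625), (30.189434051513672, 51.200138092041016), 5.722500801086426)
```

View pics/crop.png

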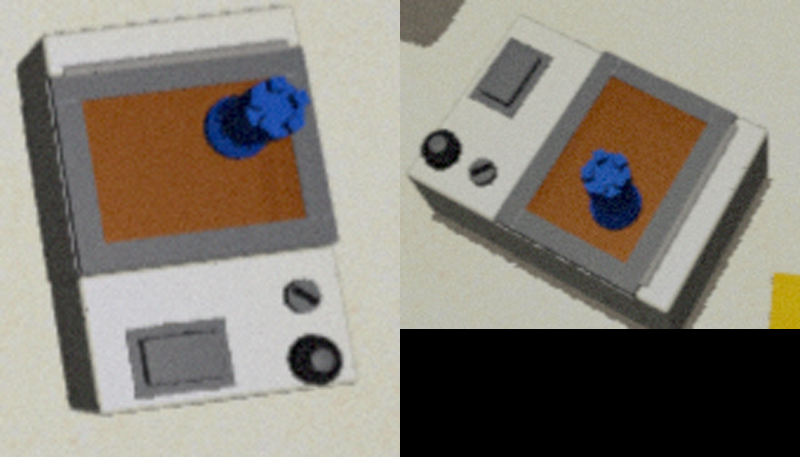

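The crop confirms the layout: the key is the bar on the +y side, and the round knob and button are on the -y side. Rook ≈ (593,-221), both cameras agreeing within about 2 mm. Tray ≈ (576,182) with yaw about 8°. Key ≈ (448,-176) with box yaw about 6°. Now I'll move above the rook.

```bash
python3 -m crank '[{"offset":[0.02,0.015,0.02],"spin":-2},{"offset":[0.045,0.03,0.04],"spin":-4},{"offset":[0.075,0.052,0.05],"spin":-6},{"offset":[0.105,0.075,0.05],"spin":-8},{"offset":[0.135,0.097,0.05],"spin":-10},{"offset":[0.165,0.119,0.05],"spin":-12},{"offset":[0.195,0.141,0.05],"spin":-13},{"offset":[0.22,0.159,0.05],"spin":-13}]' 1 20
python3 -m crank '[{"offset":[0.03,0.021,0],"spin":0},{"offset":[0.06,0.043,0],"spin":0},{"offset":[0.09,0.065,0],"spin":0},{"offset":[0.12,0.087,0],"spin":0},{"offset":[0.145,0.105,0],"spin":0},{"offset":[0.165,0.12,0],"spin":0},{"offset":[0.175,0.127,0],"spin":0},{"offset":[0.175,0.127,0],"spin":0}]'
```

```text
clock: 1.87
eef_pos: [401.4, -359.1, 226.1]
eef_rot: [3.141, -0.0, 0.105]
wrist_force: [0.8, -0.4, 1.3]
finger_gap: 93.8
clock: 2.53
eef_pos: [577.5, -230.7, 225.5]
eef_rot: [-3.141, 0.0, 0.108]
wrist_force: [-0.1, -0.9, -0.3]
finger_gap: 93.7
```

```bash
python3 -m crank '[{"offset":[0.008,0.005,0],"spin":0},{"offset":[0.0155,0.0097,0],"spin":0},{"offset":[0.0155,0.0097,-0.012],"spin":0},{"offset":[0.0155,0.0097,-0.027],"spin":0},{"offset":[0.0155,0.0097,-0.04],"spin":0},{"offset":[0.0155,0.0097,-0.045],"spin":0},{"offset":[0.0155,0.0097,-0.045],"spin":0},{"offset":[0.0155,0.0097,-0.045],"spin":0}]'
python3 - <<'E'
from fit import *
import json
st=manip.read_state(); print(st["eef_pos"])
s,t=manip.camera("scene"),manip.camera("top")
out=[]
for c in(s,t):
    im=np.ascontiguousarray(c["pixels"][:,:,::-1])
    p=[proj(c,(593,-221,z)) for z in (93,149,169)]+[tuple(proj(c,st["eef_pos"]))]
    print(np.round(p,1))
    u,v=map(int,p[1]); out.append(cv2.resize(im[max(v-60,0):v+60,u-60:u+60],(400,400),interpolation=2))
cv2.imwrite("pics/above.png",cv2.convertScaleAbs(cv2.hconcat(out),alpha=1.6))
E
```

```text
clock: 3.2
eef_pos: [592.8, -221.4, 180.7]
eef_rot: [-3.141, 0.0, 0.107]
wrist_force: [0.9, 0.3, -0.7]
finger_gap: 93.9
[ 592.7822305  -221.43525123  180.74722246]
[[261.  347. ]
 [257.4 336.2]
 [256.1 332.1]
 [255.  329.7]]
[[482.  224.8]
 [493.7 219. ]
 [498.3 216.8]
 [501.4 215.5]]
```

View pics/above.png

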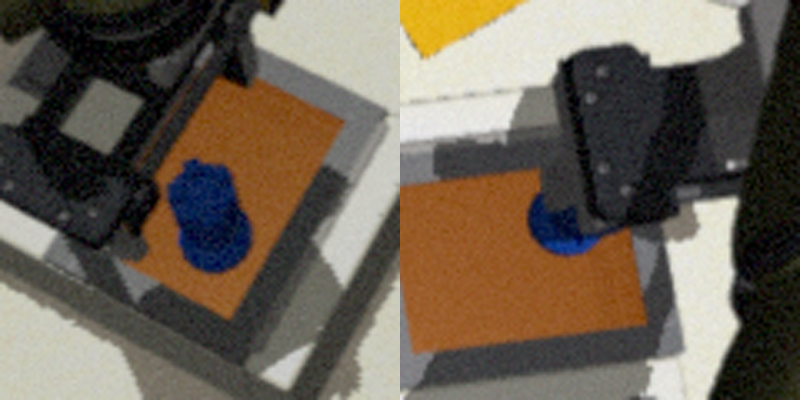

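The rook's head sits between the open fingers, about 3 mm off centre, so I'll descend and close gently.

```bash
python3 -m crank '[{"offset":[0.001,0.0,-0.01],"spin":0},{"offset":[0.001,0.0,-0.02],"spin":0},{"offset":[0.001,0.0,-0.03],"spin":0},{"offset":[0.001,0.0,-0.04],"spin":0},{"offset":[0.001,0.0,-0.047],"spin":0},{"offset":[0.001,0.0,-0.05],"spin":0},{"offset":[0.001,0.0,-0.05],"spin":0},{"offset":[0.001,0.0,-0.05],"spin":0}]' 
python3 -m crank '[{"offset":[0,0,0],"spin":0},{"offset":[0,0,0],"spin":0},{"offset":[0,0,0],"spin":0},{"offset":[0,0,0],"spin":0},{"offset":[0,0,0],"spin":0},{"offset":[0,0,0],"spin":0},{"offset":[0,0,0],"spin":0},{"offset":[0,0,0],"spin":0}]' 0.3 12
```

```text
clock: 3.97
eef_pos: [594.2, -221.4, 131.6]
eef_rot: [3.141, -0.001, 0.107]
wrist_force: [-0.4, -0.0, 0.8]
finger_gap: 94.4
clock: 4.63
eef_pos: [594.3, -221.4, 131.6]
eef_rot: [3.141, -0.001, 0.107]
wrist_force: [-0.1, -0.9, 0.5]
finger_gap: 44.3
```

```bash
python3 -m crank '[{"offset":[0,0,0],"spin":0},{"offset":[0,0,0],"spin":0},{"offset":[0,0,0],"spin":0},{"offset":[0,0,0],"spin":0},{"offset":[0,0,0],"spin":0},{"offset":[0,0,0],"spin":0},{"offset":[0,0,0],"spin":0},{"offset":[0,0,0],"spin":0}]' 0 20
```

```text
clock: 5.3
eef_pos: [594.8, -221.5, 132.9]
eef_rot: [3.14, -0.003, 0.108]
wrist_force: [0.6, -1.9, 6.6]
finger_gap: 0.3
```

The fingers shut on nothing and something is pushing up with 6.6 N. I'll look before moving.

```bash
python3 - <<'E'
from fit import *
st=manip.read_state(); print(st["eef_pos"],st["finger_gap"],st["wrist_force"])
s,t=manip.camera("scene"),manip.camera("top")
for c in(s,t):
    print([ (d["location"],d["conf"]) for d in manip.search_frame(c,"rook")], proj(c,st["eef_pos"]))
a=s["pixels"][250:420,150:350,::-1];b=t["pixels"][140:310,400:600,::-1]
cv2.imwrite("pics/miss.png",cv2.convertScaleAbs(cv2.resize(cv2.hconcat([a,b]),(800,340),interpolation=2),alpha=1.8))
E
```

```text
[ 594.84320361 -221.45488011  132.88787333] 0.28583705070324783 [ 0.61753564 -1.85390421  6.64415069]
[([603.3, -230.3, 114.7], 0.94)] (np.float64(259.16351132725134), np.float64(340.1647138773545))
[] (np.float64(490.30764431194035), np.float64(219.73784932024185))
```

View pics/miss.png

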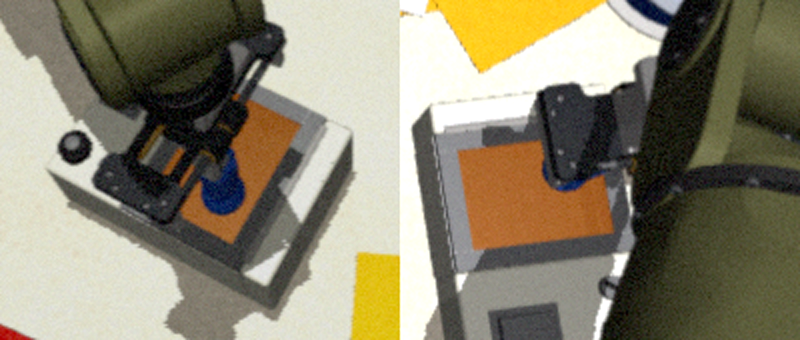

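```bash
python3 - <<'E'
from fit import *
s=manip.camera("scene")
a=s["pixels"][295:365,220:300,::-1]
cv2.imwrite("pics/zoom.png",cv2.convertScaleAbs(cv2.resize(a,(640,560),interpolation=2),alpha=2.5))
E
```

```text
(no output)
```

View pics/zoom.png

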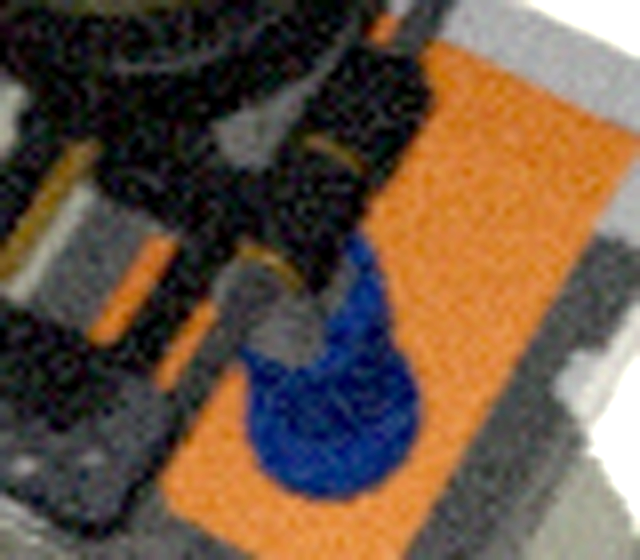

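```bash
python3 - <<'E'
from fit import *
out=[]
st=manip.read_state(); E=st["eef_pos"]; print(st["eef_pos"],st["eef_rot"],st["moment"],st["wrist_force"])
for n,(v,u) in(("scene",(295,222)),("top",(180,450))):
    c=manip.camera(n); a=cv2.resize(np.ascontiguousarray(c["pixels"][v:v+80,u:u+66,::-1]),None,fx=6,fy=6,interpolation=cv2.INTER_CUBIC)
    a=cv2.convertScaleAbs(cv2.GaussianBlur(a,(0,0),2),alpha=3)
    k,_=cv2.findContours((cv2.resize(sil(c,593,-221,93)[v:v+80,u:u+66],None,fx=6,fy=6)>.5).astype(np.uint8),0,1)
    cv2.drawContours(a,k,-1,(0,255,0),1)
    for z in(133,161,190):
        p=(np.array(proj(c,(E[0],E[1],z)))-(u,v)+.5)*6; cv2.circle(a,tuple(int(i) for i in p),3,(255,0,255),-1)
    out.append(a)
cv2.imwrite("pics/zoom2.png",cv2.hconcat(out))
E
```

```text
[ 594.84936108 -222.12850712  132.62580961] [ 3.13932684 -0.00322903  0.10710232] [-0.452967   -0.21461531 -0.05450816] [ 0.71979937 -3.50581306  6.98217055]
```

View pics/zoom2.png

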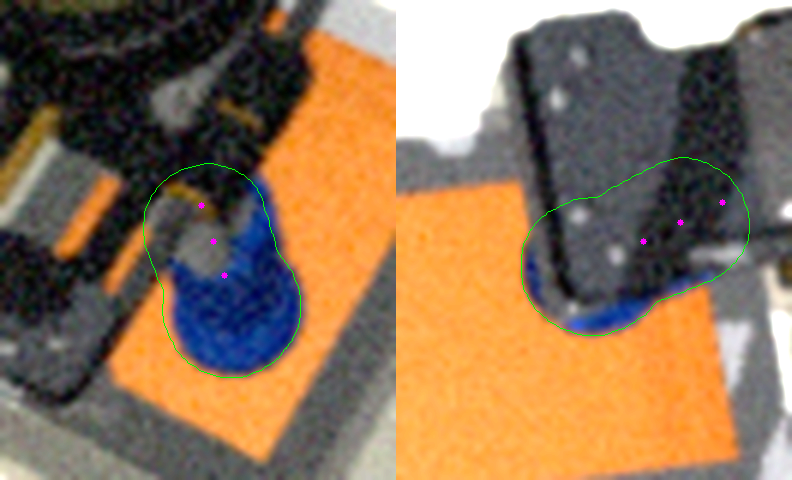

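```bash
python3 - <<'E'
from fit import *
out=[]
st=manip.read_state(); E=st["eef_pos"]; yaw=st["eef_rot"][2]
X=np.array([np.cos(yaw),np.sin(yaw)]);Y=np.array([-np.sin(yaw),np.cos(yaw)])
c=manip.camera("scene"); v,u=285,222
a0=cv2.resize(np.ascontiguousarray(c["pixels"][v:v+70,u:u+56,::-1]),None,fx=7,fy=7,interpolation=cv2.INTER_CUBIC)
a0=cv2.convertScaleAbs(cv2.GaussianBlur(a0,(0,0),2),alpha=3.5)
for g in(0,36):
    a=a0.copy()
    for sgn,col in((1,(0,255,0)),(-1,(255,0,255))):
        P=[]
        for z in(E[2],E[2]+38):
            q=[]
            for l,w in((-8,g/2),(8,g/2),(8,g/2+12.5),(-8,g/2+12.5)):
                p=E[:2]+X*l+Y*w*sgn; q.append((np.array(proj(c,(*p,z)))-(u,v)+.5)*7)
            q=np.array(q,np.int32); cv2.polylines(a,[q],True,col,1); P.append(q)
        for i in range(4): cv2.line(a,tuple(map(int,P[0][i])),tuple(map(int,P[1][i])),col,1)
    out.append(a)
cv2.imwrite("pics/fing.png",cv2.hconcat(out))
E
```

```text
(no output)
```

View pics/fing.png

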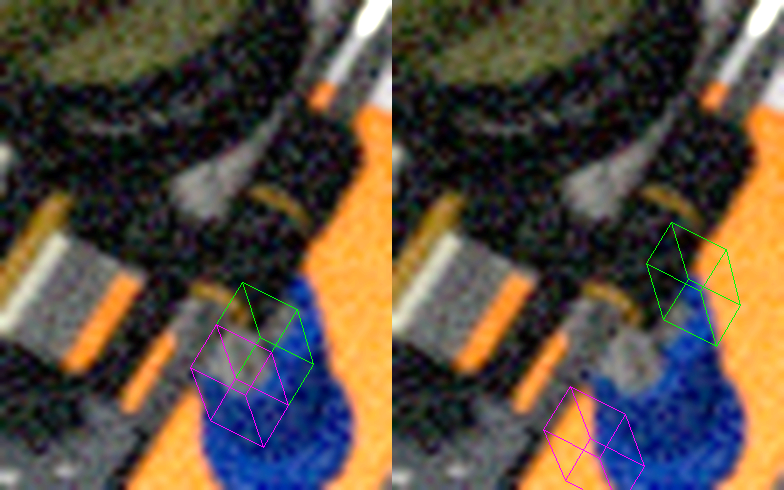

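The overlay shows the fingers shut but their tips about 35 mm higher in the picture than the reported TCP. The rook is still upright, so the tips appear to be resting on its battlements. I'll raise the arm and check the tip position against the camera.

```bash
python3 -m crank '[{"offset":[0,0,0.003],"spin":0},{"offset":[0,0,0.008],"spin":0},{"offset":[0,0,0.015],"spin":0},{"offset":[0,0,0.025],"spin":0},{"offset":[0,0,0.035],"spin":0},{"offset":[0,0,0.045],"spin":0},{"offset":[0,0,0.05],"spin":0},{"offset":[0,0,0.05],"spin":0}]'
python3 - <<'E'
from fit import *
out=[]
st=manip.read_state(); E=st["eef_pos"]; yaw=st["eef_rot"][2]; print(E,st["wrist_force"],st["finger_gap"])
X=np.array([np.cos(yaw),np.sin(yaw)]);Y=np.array([-np.sin(yaw),np.cos(yaw)])
for n,v,u in(("scene",285,212),("top",150,430)):
    c=manip.camera(n); S=5
    a=cv2.resize(np.ascontiguousarray(c["pixels"][v:v+95,u:u+78,::-1]),None,fx=S,fy=S,interpolation=cv2.INTER_CUBIC)
    a=cv2.convertScaleAbs(cv2.GaussianBlur(a,(0,0),2),alpha=3)
    for z,col in((E[2],(255,0,255)),(E[2]+36,(0,255,0))):
        q=[(np.array(proj(c,(*(E[:2]+X*l+Y*w),z)))-(u,v)+.5)*S for l,w in((-8,-12.5),(8,-12.5),(8,12.5),(-8,12.5))]
        cv2.polylines(a,[np.array(q,np.int32)],True,col,1)
    k,_=cv2.findContours((cv2.resize(sil(c,593,-221,93)[v:v+95,u:u+78],None,fx=S,fy=S)>.5).astype(np.uint8),0,1)
    cv2.drawContours(a,k,-1,(255,255,0),1); out.append(a)
cv2.imwrite("pics/up.png",cv2.hconcat(out))
E
```

```text
clock: 6.37
eef_pos: [595.3, -222.3, 184.4]
eef_rot: [3.138, -0.005, 0.107]
wrist_force: [-0.5, -0.6, 0.2]
finger_gap: 0.4
[ 595.34774439 -222.33439759  184.4315989 ] [-0.45000368 -0.55765423  0.16329297] 0.4287610276963638
```

View pics/up.png

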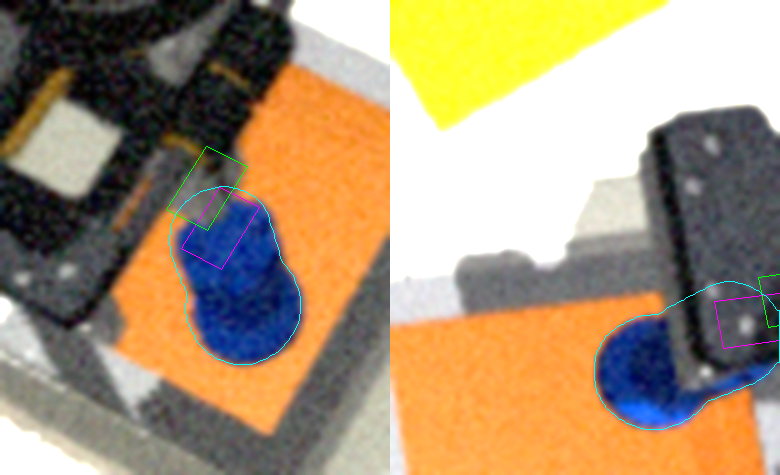

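That settles it: the rook is untouched and upright, and the fingertips match the box drawn 36 mm above the reported TCP. The contact height agrees, since the rook top at 169 was touched at a reported 132.8. So true tip z is the reported z plus about 36, and the grasp needs a reported z of about 95. I'll reopen and descend in stages.

```bash
python3 -m crank '[{"offset":[-0.0015,0.001,0],"spin":0},{"offset":[-0.0015,0.001,0],"spin":0},{"offset":[-0.0015,0.001,0],"spin":0},{"offset":[-0.0015,0.001,0],"spin":0},{"offset":[-0.0015,0.001,0],"spin":0},{"offset":[-0.0015,0.001,0],"spin":0},{"offset":[-0.0015,0.001,0],"spin":0},{"offset":[-0.0015,0.001,0],"spin":0}]' 1 20
python3 -m crank '[{"offset":[0,0,0],"spin":0},{"offset":[0,0,0],"spin":0},{"offset":[0,0,0],"spin":0},{"offset":[0,0,-0.01],"spin":0},{"offset":[0,0,-0.025],"spin":0},{"offset":[0,0,-0.04],"spin":0},{"offset":[0,0,-0.05],"spin":0},{"offset":[0,0,-0.05],"spin":0}]'
python3 -m crank '[{"offset":[0,0,-0.006],"spin":0},{"offset":[0,0,-0.012],"spin":0},{"offset":[0,0,-0.019],"spin":0},{"offset":[0,0,-0.026],"spin":0},{"offset":[0,0,-0.033],"spin":0},{"offset":[0,0,-0.038],"spin":0},{"offset":[0,0,-0.038],"spin":0},{"offset":[0,0,-0.038],"spin":0}]'
python3 -m crank '[{"offset":[0,0,0],"spin":0},{"offset":[0,0,0],"spin":0},{"offset":[0,0,0],"spin":0},{"offset":[0,0,0],"spin":0},{"offset":[0,0,0],"spin":0},{"offset":[0,0,0],"spin":0},{"offset":[0,0,0],"spin":0},{"offset":[0,0,0],"spin":0}]' 0.3 12
python3 -m crank '[{"offset":[0,0,0],"spin":0},{"offset":[0,0,0],"spin":0},{"offset":[0,0,0],"spin":0},{"offset":[0,0,0],"spin":0},{"offset":[0,0,0],"spin":0},{"offset":[0,0,0],"spin":0},{"offset":[0,0,0],"spin":0},{"offset":[0,0,0],"spin":0}]'
```

```text
clock: 7.13
eef_pos: [593.3, -221.1, 182.5]
eef_rot: [3.139, -0.003, 0.107]
wrist_force: [0.5, 0.0, 0.2]
finger_gap: 50.4
clock: 7.8
eef_pos: [592.3, -220.7, 129.7]
eef_rot: [3.141, 0.0, 0.107]
wrist_force: [-0.3, -0.1, 0.3]
finger_gap: 93.5
clock: 8.47
eef_pos: [592.2, -220.7, 91.5]
eef_rot: [3.141, 0.001, 0.107]
wrist_force: [-0.4, 0.3, -0.1]
finger_gap: 94.1
clock: 9.13
eef_pos: [592.2, -220.7, 91.5]
eef_rot: [3.141, 0.001, 0.107]
wrist_force: [0.6, -0.7, 1.2]
finger_gap: 44.0
clock: 9.8
eef_pos: [592.2, -220.7, 91.5]
eef_rot: [3.141, 0.001, 0.107]
wrist_force: [0.7, -0.8, 0.2]
finger_gap: 35.5
```

The rook is gripped: the gap is 35.5 mm against a 36 mm head. Next I'll lift it and carry it over.

```bash
python3 -m crank '[{"offset":[0,0,0],"spin":0},{"offset":[0,0,0.004],"spin":0},{"offset":[0,0,0.01],"spin":0},{"offset":[0,0,0.02],"spin":0},{"offset":[0,0,0.032],"spin":0},{"offset":[0,0,0.044],"spin":0},{"offset":[0,0,0.05],"spin":0},{"offset":[0,0,0.05],"spin":0}]' 0.3 20
python3 -m crank '[{"offset":[0,0.01,0],"spin":0},{"offset":[-0.001,0.028,0],"spin":0},{"offset":[-0.002,0.05,0],"spin":0},{"offset":[-0.003,0.074,0],"spin":0},{"offset":[-0.004,0.098,0],"spin":0},{"offset":[-0.005,0.12,0],"spin":0},{"offset":[-0.006,0.135,0],"spin":0},{"offset":[-0.006,0.14,0],"spin":0}]'
```

```text
clock: 10.47
eef_pos: [593.0, -221.0, 143.9]
eef_rot: [3.14, -0.002, 0.107]
wrist_force: [0.4, 0.4, -0.1]
finger_gap: 35.5
clock: 11.13
eef_pos: [586.7, -78.6, 143.7]
eef_rot: [3.14, -0.002, 0.109]
wrist_force: [-0.1, -0.4, -0.5]
finger_gap: 35.4
```

```bash
python3 -m crank '[{"offset":[-0.001,0.01,0],"spin":0},{"offset":[-0.002,0.028,0],"spin":0},{"offset":[-0.003,0.05,0],"spin":0},{"offset":[-0.004,0.074,0],"spin":0},{"offset":[-0.005,0.098,0],"spin":0},{"offset":[-0.006,0.12,0],"spin":0},{"offset":[-0.006,0.135,0],"spin":0},{"offset":[-0.006,0.14,0],"spin":0}]'
python3 -m crank '[{"offset":[-0.001,0.01,0],"spin":0},{"offset":[-0.002,0.028,0],"spin":0},{"offset":[-0.003,0.05,0],"spin":0},{"offset":[-0.004,0.074,0],"spin":0},{"offset":[-0.005,0.096,0],"spin":0},{"offset":[-0.005,0.112,0],"spin":0},{"offset":[-0.005,0.12,0],"spin":0},{"offset":[-0.005,0.12,0],"spin":0}]'
python3 - <<'E'
from fit import *
st=manip.read_state(); E=st["eef_pos"]; print(E)
out=[]
for n,v,u in(("scene",150,300),("top",170,190)):
    c=manip.camera(n); S=3
    print(n,[(np.round(d["location"]),d["conf"]) for d in manip.search_frame(c,"rook")],[(np.round(d["location"]),d["conf"]) for d in manip.search_frame(c,"tray")])
    a=cv2.resize(np.ascontiguousarray(c["pixels"][v:v+130,u:u+130,::-1]),None,fx=S,fy=S); a=cv2.convertScaleAbs(a,alpha=2)
    k,_=cv2.findContours((cv2.resize(sil(c,E[0],E[1],E[2]+1.5)[v:v+130,u:u+130],None,fx=S,fy=S)>.5).astype(np.uint8),0,1)
    cv2.drawContours(a,k,-1,(255,255,0),1); out.append(a)
cv2.imwrite("pics/tray.png",cv2.hconcat(out))
E
```

```text
clock: 11.8
eef_pos: [580.5, 63.0, 143.5]
eef_rot: [3.14, -0.002, 0.11]
wrist_force: [0.6, 0.1, -0.2]
finger_gap: 35.6
clock: 12.47
eef_pos: [575.5, 183.8, 143.3]
eef_rot: [3.14, -0.001, 0.111]
wrist_force: [-0.0, -0.7, -0.8]
finger_gap: 35.7
[575.46855831 183.80706476 143.29221781]
scene [(array([592., 173., 159.]), 0.77), (array([ 455., -182.,   95.]), 0.15)] [(array([604., 423.,   3.]), 0.92), (array([578., 180.,  -2.]), 0.91)]
top [] [(array([569., 118.,   3.]), 0.57), (array([593., 437.,   1.]), 0.57)]
```

View pics/tray.png

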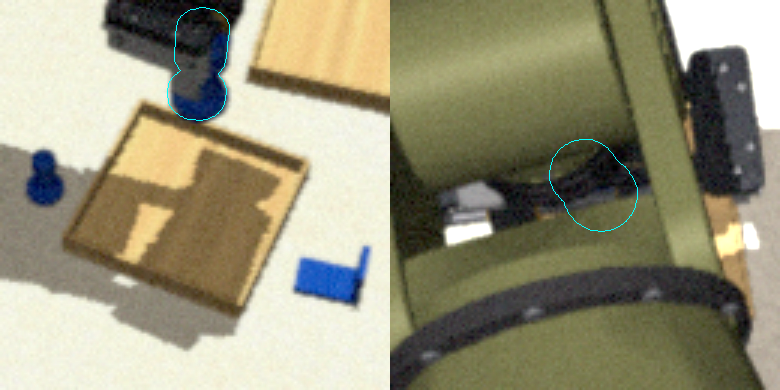

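The rook hangs upright and its outline matches the model, above the tray (tray corners around (22,81) to (103,81) in the crop). Now I'll lower it.

```bash
python3 -m crank '[{"offset":[0,-0.001,-0.008],"spin":0},{"offset":[0,-0.001,-0.023],"spin":0},{"offset":[0,-0.001,-0.042],"spin":0},{"offset":[0,-0.001,-0.062],"spin":0},{"offset":[0,-0.001,-0.082],"spin":0},{"offset":[0,-0.001,-0.098],"spin":0},{"offset":[0,-0.001,-0.108],"spin":0},{"offset":[0,-0.001,-0.112],"spin":0}]'
python3 -m crank '[{"offset":[0,0,-0.004],"spin":0},{"offset":[0,0,-0.008],"spin":0},{"offset":[0,0,-0.012],"spin":0},{"offset":[0,0,-0.016],"spin":0},{"offset":[0,0,-0.019],"spin":0},{"offset":[0,0,-0.022],"spin":0},{"offset":[0,0,-0.023],"spin":0},{"offset":[0,0,-0.023],"spin":0}]'
```

```text
clock: 13.43
eef_pos: [574.9, 180.5, 29.7]
eef_rot: [3.14, 0.001, 0.109]
wrist_force: [0.7, -0.5, -2.2]
finger_gap: 35.5
clock: 14.1
eef_pos: [574.9, 180.5, 6.5]
eef_rot: [3.14, 0.001, 0.109]
wrist_force: [-0.2, 0.1, -0.9]
finger_gap: 35.6
```

```bash
python3 -m crank '[{"offset":[0,0,-0.0005],"spin":0},{"offset":[0,0,-0.001],"spin":0},{"offset":[0,0,-0.0015],"spin":0},{"offset":[0,0,-0.002],"spin":0},{"offset":[0,0,-0.0025],"spin":0},{"offset":[0,0,-0.003],"spin":0},{"offset":[0,0,-0.003],"spin":0},{"offset":[0,0,-0.003],"spin":0}]'
```

```text
clock: 14.77
eef_pos: [574.8, 180.5, 3.5]
eef_rot: [3.14, 0.001, 0.109]
wrist_force: [-0.2, 0.2, -0.4]
finger_gap: 35.3
```

```bash
python3 -m crank '[{"offset":[0,0,-0.0003],"spin":0},{"offset":[0,0,-0.0006],"spin":0},{"offset":[0,0,-0.001],"spin":0},{"offset":[0,0,-0.0013],"spin":0},{"offset":[0,0,-0.0016],"spin":0},{"offset":[0,0,-0.002],"spin":0},{"offset":[0,0,-0.002],"spin":0},{"offset":[0,0,-0.002],"spin":0}]'
```

```text
clock: 15.43
eef_pos: [575.2, 180.7, 2.4]
eef_rot: [3.14, -0.0, 0.109]
wrist_force: [-2.4, 0.5, 8.7]
finger_gap: 35.3
```

The rook has touched the tray floor at the expected height (8.7 N up). I'll ease off, open, and withdraw straight up.

```bash
N='' ; python3 -m crank '[{"offset":[0,0,0.0],"spin":0},{"offset":[0,0,0.0],"spin":0},{"offset":[0,0,0],"spin":0},{"offset":[0,0,0],"spin":0},{"offset":[0,0,0],"spin":0},{"offset":[0,0,0],"spin":0},{"offset":[0,0,0],"spin":0},{"offset":[0,0,0],"spin":0}]' 1 20
python3 -m crank '[{"offset":[0,0,0],"spin":0},{"offset":[0,0,0],"spin":0},{"offset":[0,0,0],"spin":0},{"offset":[0,0,0],"spin":0},{"offset":[0,0,0.006],"spin":0},{"offset":[0,0,0.018],"spin":0},{"offset":[0,0,0.034],"spin":0},{"offset":[0,0,0.05],"spin":0}]'
python3 -m crank '[{"offset":[0,0,0.02],"spin":0},{"offset":[0,0,0.045],"spin":0},{"offset":[0,0,0.075],"spin":0},{"offset":[0,0,0.1],"spin":0},{"offset":[0,0,0.12],"spin":0},{"offset":[0,0,0.13],"spin":0},{"offset":[0,0,0.13],"spin":0},{"offset":[0,0,0.13],"spin":0}]' 0
python3 -m crank '[{"offset":[-0.006,-0.015,0],"spin":0},{"offset":[-0.014,-0.04,0],"spin":0},{"offset":[-0.024,-0.068,0],"spin":0},{"offset":[-0.034,-0.098,0],"spin":0},{"offset":[-0.044,-0.128,0],"spin":0},{"offset":[-0.054,-0.155,0],"spin":0},{"offset":[-0.061,-0.175,0],"spin":0},{"offset":[-0.063,-0.18,0],"spin":0}]'
python3 - <<'E'
from fit import *
s,t=manip.camera("scene"),manip.camera("top")
print(manip.read_state()["eef_pos"])
bs=blue(s,322,400,170,258); bt=blue(t,232,308,205,285); print(bs.sum(),bt.sum())
for c,b in((s,bs),(t,bt)):
    if b.sum()>100: print(fit([c],[b],[575,181],4))
    print([(np.round(d["location"]),d["conf"]) for d in manip.search_frame(c,"rook")])
E
```

```text
clock: 16.1
eef_pos: [575.2, 180.6, 2.3]
eef_rot: [3.14, 0.0, 0.109]
wrist_force: [0.0, 0.1, 0.7]
finger_gap: 85.5
clock: 16.77
eef_pos: [575.3, 180.6, 53.9]
eef_rot: [3.14, -0.0, 0.109]
wrist_force: [0.4, 0.3, 0.2]
finger_gap: 94.0
clock: 17.43
eef_pos: [575.1, 180.6, 183.8]
eef_rot: [3.14, -0.0, 0.109]
wrist_force: [0.0, 0.1, -0.3]
finger_gap: 43.9
clock: 18.1
eef_pos: [510.7, -1.7, 182.4]
eef_rot: [3.14, 0.002, 0.107]
wrist_force: [0.4, -0.0, 0.7]
finger_gap: 0.6
[5.11634588e+02 1.19609013e-01 1.82794166e+02]
372.0 370.0
(array([578.52734375, 179.78710938]), np.float64(0.33922622812565884))
[(array([584., 168.,  57.]), 0.91)]
(array([575.09155273, 179.50732422]), np.float64(0.20742978272390036))
[(array([570., 175.,  70.]), 0.58)]
```

The rook stands upright in the tray at about (576,180). Now I'll go to the key, with the fingers shut.

```bash
python3 -m crank '[{"offset":[-0.006,-0.015,0],"spin":0},{"offset":[-0.015,-0.04,0],"spin":0},{"offset":[-0.025,-0.07,0],"spin":0},{"offset":[-0.036,-0.1,0],"spin":0},{"offset":[-0.046,-0.13,0],"spin":0},{"offset":[-0.055,-0.155,0],"spin":0},{"offset":[-0.062,-0.172,0],"spin":0},{"offset":[-0.0645,-0.176,0],"spin":0}]' 0
python3 -m crank '[{"offset":[0,0,-0.008],"spin":0},{"offset":[0,0,-0.022],"spin":0},{"offset":[0,0,-0.042],"spin":0},{"offset":[0,0,-0.062],"spin":0},{"offset":[0,0,-0.08],"spin":0},{"offset":[0,0,-0.092],"spin":0},{"offset":[0,0,-0.1],"spin":0},{"offset":[0,0,-0.102],"spin":0}]'
python3 - <<'E'
from fit import *
st=manip.read_state(); E=st["eef_pos"]; yaw=st["eef_rot"][2]; print(E,st["wrist_force"])
X=np.array([np.cos(yaw),np.sin(yaw)]);Y=np.array([-np.sin(yaw),np.cos(yaw)])
out=[]
for n,v,u in(("scene",240,170),("top",240,400)):
    c=manip.camera(n); S=4
    a=cv2.resize(np.ascontiguousarray(c["pixels"][v:v+100,u:u+100,::-1]),None,fx=S,fy=S); a=cv2.convertScaleAbs(a,alpha=2)
    for cx,cy,z,h,w,col in((*E[:2],E[2]+36,8,12.5,(0,255,0)),(448,-176,95,15,25,(255,0,255))):
        q=[(np.array(proj(c,(*(np.array([cx,cy])+X*l*h+Y*m*w),z)))-(u,v)+.5)*S for l,m in((-1,-1),(1,-1),(1,1),(-1,1))]
        cv2.polylines(a,[np.array(q,np.int32)],True,col,1)
    out.append(a)
cv2.imwrite("pics/key.png",cv2.hconcat(out))
E
```

```text
clock: 18.97
eef_pos: [447.4, -175.7, 182.7]
eef_rot: [3.141, 0.001, 0.108]
wrist_force: [0.4, 0.7, -0.5]
finger_gap: 0.5
clock: 19.63
eef_pos: [447.3, -174.3, 79.0]
eef_rot: [-3.141, 0.003, 0.11]
wrist_force: [0.5, -0.2, 0.3]
finger_gap: 0.5
[ 447.28644589 -174.26342918   79.00944374] [ 0.49049329 -0.17719144  0.26503377]
```

View pics/key.png

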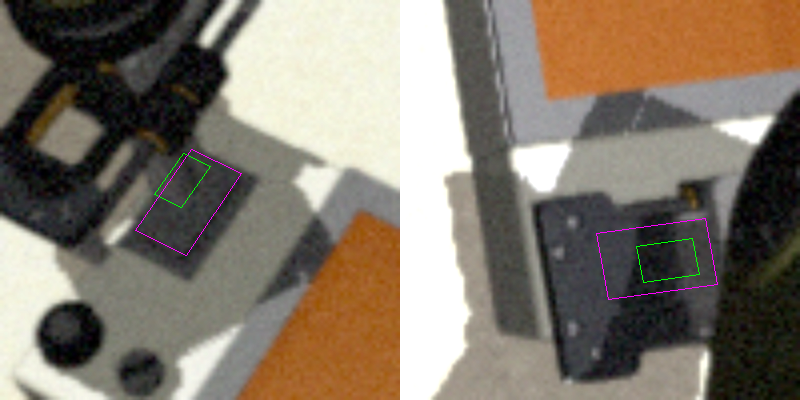

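The fingertips hover over the bar key, well clear of the lid. Now I'll press straight down in small steps.

```bash
python3 -m crank '[{"offset":[0.001,-0.002,-0.003],"spin":0},{"offset":[0.001,-0.002,-0.006],"spin":0},{"offset":[0.001,-0.002,-0.009],"spin":0},{"offset":[0.001,-0.002,-0.012],"spin":0},{"offset":[0.001,-0.002,-0.015],"spin":0},{"offset":[0.001,-0.002,-0.018],"spin":0},{"offset":[0.001,-0.002,-0.02],"spin":0},{"offset":[0.001,-0.002,-0.02],"spin":0}]'
python3 -m crank '[{"offset":[0,0,-0.0005],"spin":0},{"offset":[0,0,-0.001],"spin":0},{"offset":[0,0,-0.0015],"spin":0},{"offset":[0,0,-0.002],"spin":0},{"offset":[0,0,-0.0025],"spin":0},{"offset":[0,0,-0.003],"spin":0},{"offset":[0,0,-0.003],"spin":0},{"offset":[0,0,-0.003],"spin":0}]'
```

```text
clock: 20.4
eef_pos: [448.8, -177.1, 60.4]
eef_rot: [3.141, 0.001, 0.109]
wrist_force: [-0.9, 0.0, 5.4]
finger_gap: 0.1
clock: 21.07
eef_pos: [449.0, -177.2, 59.3]
eef_rot: [3.14, 0.001, 0.109]
wrist_force: [-11.8, 5.7, 29.3]
finger_gap: 0.2
```

The force rose to 29 N, so the key is bottomed out. I'll back off and check the lid.

```bash
python3 -m crank '[{"offset":[0,0,0.002],"spin":0},{"offset":[0,0,0.006],"spin":0},{"offset":[0,0,0.012],"spin":0},{"offset":[0,0,0.02],"spin":0},{"offset":[0,0,0.028],"spin":0},{"offset":[0,0,0.032],"spin":0},{"offset":[0,0,0.032],"spin":0},{"offset":[0,0,0.032],"spin":0}]'
python3 - <<'E'
from fit import *
st=manip.read_state(); print(st["eef_pos"],st["wrist_force"])
for n in("scene","top"):
    c=manip.camera(n); save(c,n+"1")
    for k in("lid","latch_top"):
        print(n,k,[(np.round(d["location"]),d["conf"]) for d in manip.search_frame(c,k)])
        for d in manip.masks_of(c,k):
            v,u=np.nonzero(d["mask"]); print("  ",round(d["conf"],2),len(u),u.min(),u.max(),v.min(),v.max())
    a=c["pixels"][270:400,200:320] if n=="scene" else c["pixels"][190:300,410:530]
    h=cv2.cvtColor(a,cv2.COLOR_RGB2HSV); m=cv2.inRange(h,(5,120,40),(18,255,255)); v,u=np.nonzero(m); print("amber",len(u),u.mean(),v.mean())
    c0=cv2.cvtColor(cv2.imread(f"pics/{n}0.png"),cv2.COLOR_BGR2RGB); a=c0[270:400,200:320] if n=="scene" else c0[190:300,410:530]
    m=cv2.inRange(cv2.cvtColor(a,cv2.COLOR_RGB2HSV),(5,120,40),(18,255,255)); v,u=np.nonzero(m); print("amber before",len(u),u.mean(),v.mean())
E
```

```text
clock: 21.73
eef_pos: [449.1, -177.2, 91.4]
eef_rot: [3.14, 0.0, 0.109]
wrist_force: [-0.5, 0.7, -0.3]
finger_gap: 0.3
[ 449.11092758 -177.20622333   91.44736112] [-0.48996555  0.66757573 -0.27472799]
scene lid [(array([ 632., -195.,  168.]), 0.71)]
   0.85 3340 251 315 276 386
scene latch_top [(array([ 457., -183.,   94.]), 0.51)]
   0.76 296 205 228 282 304
amber 163 83.079754601227 65.7361963190184
amber before 2478 62.44632768361582 58.71307506053269
top lid [(array([ 621., -184.,  216.]), 0.65)]
   0.72 875 419 537 188 212
top latch_top []
amber 1 67.0 99.0
amber before 2888 53.163781163434905 48.24584487534626
```

The lid detection has moved back and up, and almost no amber is visible, so the lid has opened. I'll move up and away, then do a final check.

```bash
python3 -m crank '[{"offset":[-0.005,0,0.015],"spin":0},{"offset":[-0.015,0,0.035],"spin":0},{"offset":[-0.03,0,0.06],"spin":0},{"offset":[-0.045,0,0.08],"spin":0},{"offset":[-0.055,0,0.095],"spin":0},{"offset":[-0.06,0,0.1],"spin":0},{"offset":[-0.06,0,0.1],"spin":0},{"offset":[-0.06,0,0.1],"spin":0}]'
python3 - <<'E'
from fit import *
st=manip.read_state(); print(st["clock"],st["eef_pos"],st["wrist_force"])
s,t=manip.camera("scene"),manip.camera("top")
for c,b in((s,blue(s,322,400,170,258)),(t,blue(t,232,308,205,285))): print(b.sum(),fit([c],[b],[575,181],4))
cv2.imwrite("pics/final.png",cv2.convertScaleAbs(cv2.resize(np.ascontiguousarray(np.hstack([s["pixels"][140:440,170:430],t["pixels"][140:440,210:550]])[:,:,::-1]),(800,400)),alpha=1.8))
E
```

```text
clock: 22.9
eef_pos: [389.1, -177.1, 190.6]
eef_rot: [3.141, 0.001, 0.109]
wrist_force: [-0.2, 1.4, -0.6]
finger_gap: 0.7
22.9 [ 389.09809916 -177.12399803  190.64511477] [-0.16631326  1.40680729 -0.59571127]
368.0 (array([577.82797241, 179.73277283]), np.float64(0.3560102301790281))
371.0 (array([574.93261719, 179.50585938]), np.float64(0.202843401511548))
```

View pics/final.png

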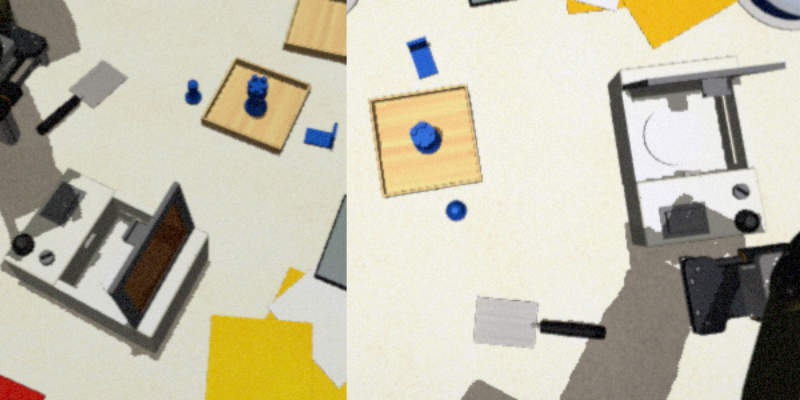

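The rook stands upright near the tray's centre, at crop positions (257,95) and (425,137). The lid stands wide open and the arm is clear, so I'll hand in.

```bash
python3 -c "
from cell import manip; print(manip.sign_off())"
```

```text
the job is handed in; nothing more can be done
None
```

The rook is standing upright in the near tray and the lid is open. I handed the job in at about 23 s, with no verdict reported.

**What I did:** I gripped the rook by its head (gap 35.5 mm), carried it over, and lowered it until it touched the tray floor. I let go, withdrew, pressed the bar key with the fingers shut, and backed the arm away.

**Last checks:**
- Both cameras put the rook within about 5 mm of the tray's centre, upright.
- The last picture shows the lid standing wide open with the arm clear of everything. I judged the lid angle from the picture and did not measure it.

**What went wrong or disagreed:**
- **First grasp missed:** The fingers closed just above the rook and pressed on its battlements with about 7 N. The rook and lid did not move.
- **Height offset:** The fingertips sit about 36 mm higher than the reported tool position, judged from the pictures and that contact. I used this offset from then on. Touchdown in the tray agreed with it.
- **Key height:** The key met the fingers several mm higher than that offset predicts. The last press therefore ran to about 29 N against the key's stop, under the 40 N limit. I did not find out why.

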